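# Lay out the doming punches

### The arm

A 6-joint arm with a two-finger parallel gripper is mounted at the origin on the work surface. World frame = base frame: x ahead of the robot, y to its left, z up, the work surface at z = 0. Lengths are in m, angles in rad, forces in N, time in s.
With the tool pointing down it reaches from about 0.375 to 0.925 m from the base axis. Payload 5.7 kg.
Tool frame: the origin (TCP) lies between the finger pads; the fingertips stand robot.finger_overhang ahead of it and the grasp point (between the pads) is the TCP (robot.finger_overhang is the distance from the TCP to the fingertips, in m); z points along the fingers, y is the line along which they close (so a half turn about z gives the same grasp; the last joint's range is limited). The gripper opens to 88 mm and grips with 3 to 60 N. Pads are 20 mm wide; open, the fingers measure 115 mm over their backs; the gripper's body (75 mm by 178 mm) begins 61 mm behind the grasp point.
Start: joints at [1.065, 0.359, 1.51, -0, 1.272, -0.115], TCP at [0.229, 0.555, 0.242] pointing down, gripper open.
Joint ranges: [-2.97, 2.97], [-1.01, 2.36], [0.21, 2.38], [-0.96, 4.11], [0.2, 2.71], [-2.98, 2.98]. Speed limits (rad/s): [2.39, 2.39, 3.14, 3.14, 3.14, 3.14].

### API

Orientations are given as a rotation vector (axis times angle).
In Python, from station import robot gives the robot as it stands. The module is installed in compiled form; this text tells all that it offers.
- The arm moves only by the tool servo_tool, never from a script. Its argument "series" is a list of rows, each a list of 3 entries, a list of its own where there are three numbers: the turn, a rotation vector about the tool's x, y, z in units of 180 degrees (1.0 is 180 degrees), then the shift along the tool's x, y, z in units of 0.25 m (1.0 is 0.25 m), then the opening, from 0 (shut) to 1 (fully open). A call has 1 to 10 rows; each row is the pose to reach, as a shift and turn from the pose commanded when the call began, along the tool's axes at that moment, turning the shorter way round; what a row does not reach only later rows make up. A row lasts 1/8 s, in which the tool goes at most 62.5 mm and 10.7 degrees, less where a joint would pass 70% of its speed; a pose out of reach is approached as far as the arm can. A call with a number of a shift or a turn outside -1 to 1 is refused whole. A call with a gripper value outside its range is refused whole. The fingers move at their own pace and stop on an object; the grip force is fixed at half the most. Time passes only in rows, so rows that repeat a pose let the fingers close. It gives the time, the measured TCP pose, the force, the opening and the grip force at its end, in the units of the state.
- robot.get_state(): the state, without advancing time (a new reading comes with each control period).
- robot.grab_frame(name): name is "scene" or "top" or "wrist"; returns a dict with "image" (480x640x3 uint8, red, green, blue), "depth" (480x640 float32, m along the optical axis (not along the pixel's ray), 0 where there is no reading), "mtx" (3x3 intrinsics, pixels), "k1" (the pictures are not rectified: a ray, as slopes to the right and down, at radius r is drawn at 1 + k1 r^2 times it, then the intrinsics apply), "R" (3x3) and "t" (3): a world point X has camera coordinates R X + t. Camera axes: x right, y down, z forward; pixel columns grow to the right and rows downward; lengths in m; the calibration is good to about 2 mm. A picture is of the moment at which its call begins.
- robot.sign_off(): hands the job in; it is judged then, once.
The state is a dict: "clock": time; "joint_pos": joint angles; "qd": joint speeds; "tau": joint torques, N m; "eef_pos": TCP position; "tool_rot": TCP orientation; "ft_force": force on the tool from outside, world axes, zero at the start; "wrist_torque": the same for the moment, N m; "gripper_width": finger opening in m; "gripper_force": force on a finger pad.
Only numpy, scipy, OpenCV 4.12 (cv2) and the standard library are available. Lean on these libraries where they do the work, as an engineer would, in place of code of your own. Each camera call takes 0.05 s, during which the arm holds its last target. There are 200 camera calls.

### The job

Move the four doming punches from the dark-wood storage rack to the working rack, laying each one down in the V rest of its own colour, seated home in both V's with its coloured band centred between them. Leave the little red-lidded glass jar between the racks standing where it is.

Things in the scene. Friction and masses are not known exactly. Their poses are not given: they have to be found in the camera images.
- punch_red: steel doming punch with a red band, lying level in a V slot (shaped like the rests, 60 mm apart) of the dark-wood rack: 16 mm rod, 18 mm ball at one end, 229 g +-25%. Origin: on its axis, mid-length of the 44 mm band (grip here; within 20 mm of the centre of mass), 52 mm above the table. x: along the rod to the ball (centre at +52 mm; tail at -85 mm). It may roll about x.
- punch_yellow: steel doming punch with a yellow band, lying level in a V slot (shaped like the rests, 60 mm apart) of the dark-wood rack: 16 mm rod, 22 mm ball at one end, 249 g +-25%. Origin: on its axis, mid-length of the 44 mm band (grip here; within 20 mm of the centre of mass), 52 mm above the table. x: along the rod to the ball (centre at +52 mm; tail at -85 mm). It may roll about x.
- punch_blue: steel doming punch with a blue band, lying level in a V slot (shaped like the rests, 60 mm apart) of the dark-wood rack: 16 mm rod, 27 mm ball at one end, 286 g +-25%. Origin: on its axis, mid-length of the 44 mm band (grip here; within 20 mm of the centre of mass), 52 mm above the table. x: along the rod to the ball (centre at +52 mm; tail at -85 mm). It may roll about x.
- punch_green: steel doming punch with a green band, lying level in a V slot (shaped like the rests, 60 mm apart) of the dark-wood rack: 16 mm rod, 32 mm ball at one end, 340 g +-25%. Origin: on its axis, mid-length of the 44 mm band (grip here; within 20 mm of the centre of mass), 52 mm above the table. x: along the rod to the ball (centre at +52 mm; tail at -85 mm). It may roll about x.
- rest_red: red V rest fixed on the other rack: foot 96 x 46 x 6 mm, two 90 degree V yokes 8 mm thick at x = +-32 mm (56 mm free between for fingers), V mouth 40 mm wide, tops 49 mm above the origin. Origin: centre of the foot's underside, 12 mm above the table; x along the groove, z up. A seated rod's axis is 40 mm above it. Rests stand 60 mm apart along y, colours in any order.
- rest_yellow: yellow V rest fixed on the other rack: foot 96 x 46 x 6 mm, two 90 degree V yokes 8 mm thick at x = +-32 mm (56 mm free between for fingers), V mouth 40 mm wide, tops 49 mm above the origin. Origin: centre of the foot's underside, 12 mm above the table; x along the groove, z up. A seated rod's axis is 40 mm above it. Rests stand 60 mm apart along y, colours in any order.
- rest_blue: blue V rest fixed on the other rack: foot 96 x 46 x 6 mm, two 90 degree V yokes 8 mm thick at x = +-32 mm (56 mm free between for fingers), V mouth 40 mm wide, tops 49 mm above the origin. Origin: centre of the foot's underside, 12 mm above the table; x along the groove, z up. A seated rod's axis is 40 mm above it. Rests stand 60 mm apart along y, colours in any order.
- rest_green: green V rest fixed on the other rack: foot 96 x 46 x 6 mm, two 90 degree V yokes 8 mm thick at x = +-32 mm (56 mm free between for fingers), V mouth 40 mm wide, tops 49 mm above the origin. Origin: centre of the foot's underside, 12 mm above the table; x along the groove, z up. A seated rod's axis is 40 mm above it. Rests stand 60 mm apart along y, colours in any order.
- jar: small glass jar with a red lid, 46 mm diameter, 65 mm tall, standing loose on the table between the two racks; origin at the centre of its underside. Not to be moved.
Not all that is in view belongs to the job. What is shaped like the punch_yellow but orange is not meant.

How it is judged:
By the outcome, as a careful person would: the job done as asked, in the order asked, and still so for the second after the job is handed in, with the robot touching nothing.
It also fails if it takes over 102 s, if anything falls off the work surface, if the arm or the gripper's body presses on something with over 40 N, if the wrist force passes 120 N, or if a joint passes its speed limit or range.

## Working session

There is one attempt and no reset: what is moved stays moved. The work goes in short steps, Python scripts to look and compute and a tool call to move; the robot and the scene stay as the last step left them, time stands still between calls to the robot, and variables do not carry over. Pictures are saved under pics/ and viewed, at most 14 in all, crops included, and the job is handed in when it is done.

Besides the shell and the picture viewer there is one more tool, called after "Emit:" by a JSON object that holds its "op" and its "data". servo_tool: Moves the arm, as the interface text tells. Its arguments: {"type":"object","properties":{"series":{"type":"array","items":{"type":"array"}}},"required":["series"]}

```bash
mkdir -p pics
cat > h.py <<'E'
import numpy as np, cv2
from station import robot
from scipy.spatial.transform import Rotation as Ro
def cloud(f):
    h,w=f["depth"].shape
    u,v=np.meshgrid(np.arange(w),np.arange(h))
    p=np.stack([u,v],-1).reshape(-1,1,2).astype(float)
    n=cv2.undistortPoints(p,f["mtx"],np.array([f["k1"],0,0,0,0.])).reshape(h,w,2)
    d=f["depth"][...,None].astype(float)
    c=np.concatenate([n*d,d],-1)
    return (c-f["t"])@f["R"]
E
python3 - <<'E'
from h import *
for n in ["top","scene"]:
    f=robot.grab_frame(n); np.savez(n+"0.npz",**f)
    cv2.imwrite(f"pics/{n}0.png",f["image"][...,::-1]); print(n,f["k1"],-f["R"].T@f["t"])
s=robot.get_state(); print(s, robot.finger_overhang)
E
```

```text
top -0.06193673392365728 [ 0.27544963 -0.01311194  1.10210817]
scene -0.09651861514315295 [0.81779112 0.55174494 0.65378322]
{'clock': 0.1, 'joint_pos': array([ 1.06491625e+00,  3.59433364e-01,  1.51130116e+00, -2.22796181e-05,
        1.27248037e+00, -1.15068861e-01]), 'qd': array([-0.00090417, -0.00161769, -0.00246655,  0.00023386, -0.00046532,
       -0.0010263 ]), 'tau': array([ 1.76863177e-04, -5.16360533e+01, -2.71408242e+01,  6.78671105e-02,
        2.76402687e-02, -5.73406555e-05]), 'eef_pos': array([0.22828016, 0.554256  , 0.24090215]), 'tool_rot': array([-6.09882985e-01, -3.08133977e+00,  2.43622061e-03]), 'ft_force': array([-0.22649324,  0.27813226, -0.22976865]), 'wrist_torque': array([-0.02333588,  0.00422685, -0.00054592]), 'gripper_force': 0.0, 'gripper_width': 0.08755765928956859} 0.019
```

View pics/top0.png

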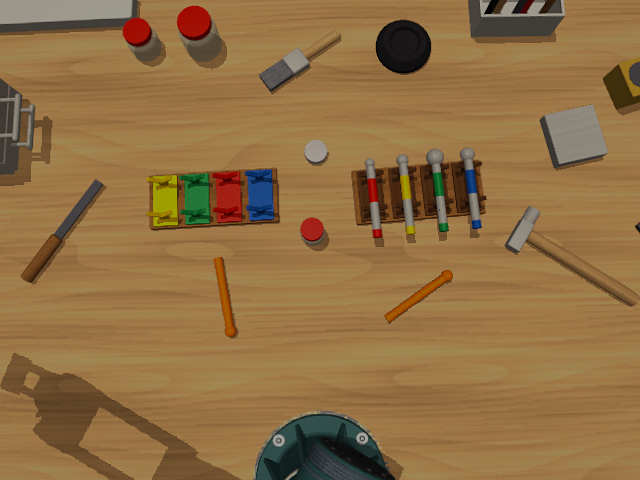

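View pics/scene0.png

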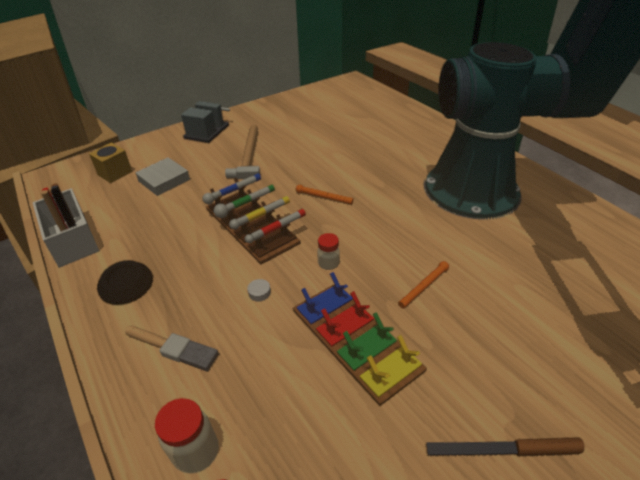

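The top view shows, left to right: the rests yellow (165,200), green (197,198), red (229,196), blue (261,194). The punches are red (373,190), yellow (406,190), green (438,190), blue (470,185), balls toward +x. The jar is at (313,232). Look-alikes are the orange punches at (226,297) and (420,295), the white cap at (316,152) and the larger jars at (140,38) and (197,30). Next I measure and make a close crop.

```bash
cat > meas.py <<'E'
from h import *
def masks(img):
    hsv=cv2.cvtColor(img,cv2.COLOR_RGB2HSV); H,S,V=cv2.split(hsv)
    ok=(S>150)&(V>60)
    return dict(red=ok&((H<5)|(H>174)),yellow=ok&(H>24)&(H<34),green=ok&(H>45)&(H<80),blue=ok&(H>100)&(H<130))
def comps(f):
    P=cloud(f); out=[]
    for c,m in masks(f["image"]).items():
        n,l,st,ce=cv2.connectedComponentsWithStats(m.astype(np.uint8))
        for i in range(1,n):
            if st[i,4]>=25: out.append((c,ce[i],st[i,4],P[l==i]))
    return out
E
python3 - <<'E'
from meas import *
f=dict(np.load("top0.npz")); P=cloud(f)
for c,ce,a,p in comps(f):
    print(c,ce.round(0),a,"med",np.median(p,0).round(4),"min",np.percentile(p,2,0).round(3),"max",np.percentile(p,98,0).round(3))
for u,v in [(313,230),(100,300)]: print(P[v,u])
c=cv2.resize(f["image"][130:250,140:490],None,fx=2.2,fy=2.2,interpolation=2)
c2=f["image"][140:245,345:495]; cv2.imwrite("pics/crop0.png",cv2.resize(c2,None,fx=5,fy=5,interpolation=2)[...,::-1])
E
```

```text
red [527.   6.] 71 med [ 0.8799 -0.424   0.0363] min [ 0.877 -0.43   0.014] max [ 0.884 -0.42   0.063]
red [194.  23.] 912 med [0.8271 0.212  0.0997] min [0.8   0.184 0.088] max [0.858 0.24  0.104]
red [137.  32.] 624 med [0.8269 0.326  0.0746] min [0.804 0.303 0.063] max [0.853 0.35  0.079]
red [228. 197.] 1231 med [0.5167 0.1604 0.0187] min [0.472 0.139 0.013] max [0.562 0.183 0.059]
red [372. 190.] 216 med [ 0.5144 -0.1044  0.0588] min [ 0.493 -0.113  0.052] max [ 0.535 -0.096  0.064]
red [312. 229.] 411 med [0.4439 0.0056 0.0651] min [ 0.426 -0.012  0.058] max [0.462 0.023 0.069]
red [377. 233.] 68 med [ 0.4349 -0.1102  0.0588] min [ 0.428 -0.117  0.051] max [ 0.442 -0.103  0.064]
yellow [160. 177.] 52 med [0.5581 0.2872 0.0214] min [0.544 0.27  0.015] max [0.563 0.304 0.054]
yellow [173. 179.] 76 med [0.5512 0.2653 0.0186] min [0.543 0.259 0.015] max [0.563 0.276 0.062]
yellow [405. 187.] 130 med [ 0.5173 -0.1645  0.0598] min [ 0.497 -0.17   0.056] max [ 0.539 -0.159  0.065]
yellow [165. 200.] 665 med [0.5138 0.2816 0.0181] min [0.481 0.259 0.014] max [0.544 0.304 0.048]
yellow 
[... 184 characters left out ...]
.165  0.063]
green [438. 184.] 196 med [ 0.5208 -0.2234  0.0593] min [ 0.501 -0.232  0.054] max [ 0.541 -0.217  0.063]
green [196. 199.] 1139 med [0.5142 0.2205 0.0186] min [0.47  0.199 0.014] max [0.558 0.243 0.06 ]
green [443. 227.] 60 med [ 0.4429 -0.2289  0.0595] min [ 0.437 -0.236  0.055] max [ 0.449 -0.222  0.063]
blue [260. 194.] 1160 med [0.5192 0.1014 0.0188] min [0.474 0.08  0.014] max [0.565 0.123 0.059]
blue [471. 181.] 200 med [ 0.5255 -0.2828  0.0589] min [ 0.504 -0.291  0.053] max [ 0.545 -0.276  0.065]
blue [476. 224.] 64 med [ 0.4472 -0.2878  0.059 ] min [ 0.44  -0.296  0.053] max [ 0.454 -0.282  0.064]
[0.44226148 0.00351119 0.0646362 ]
[ 0.33075487  0.40737636 -0.00218689]
```

View pics/crop0.png

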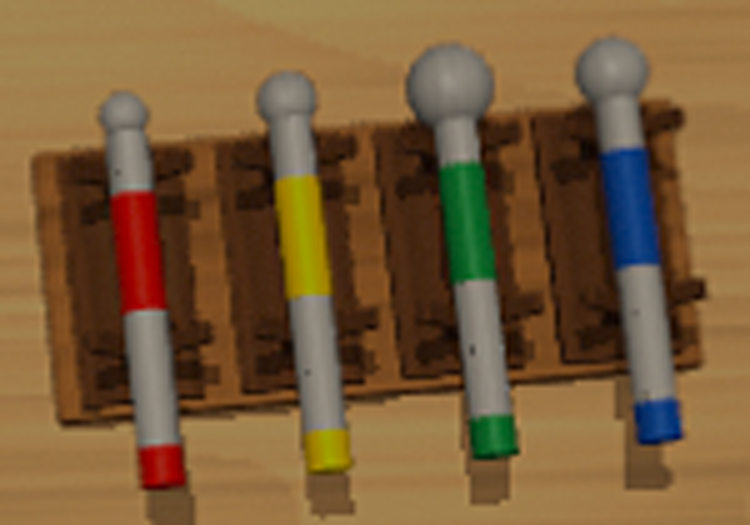

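The crop confirms my choice: four steel rods with red, yellow, green and blue bands, with steel balls up (+x) and a coloured tail cap below. The orange ones have no steel. The bands read 59 mm high at the top (expected 60) and the slot spacing is 60 mm. Now I plan a look with the wrist camera over the rests.

```bash
cat > plan.py <<'E'
from h import *
import sys
def rot(th): # tool x heading th deg, z down
    a=np.radians(th); x=[np.cos(a),np.sin(a),0]; z=[0,0,-1]
    return Ro.from_matrix(np.array([x,np.cross(z,x),z]).T)
def plan(*wps):
    s=robot.get_state(); R=Ro.from_rotvec(s["tool_rot"]); p=s["eef_pos"]
    print("t",round(s["clock"],2),"at",p.round(4),"w",round(s["gripper_width"],4),"yaw",np.degrees(np.arctan2(*R.as_matrix()[1::-1,0])).round(2))
    for q,th in wps:
        print("turn",((R.inv()*rot(th)).as_rotvec()/np.pi).round(4).tolist(),"shift",(R.inv().apply(np.array(q)-p)/.25).round(4).tolist(), "rows>=",round(np.linalg.norm(np.array(q)-p)/.0625,1))
E
python3 - <<'E'
from plan import *
f=robot.grab_frame("wrist"); s=robot.get_state()
R=Ro.from_rotvec(s["tool_rot"]); c=-f["R"].T@f["t"]
print("cam in tool",R.inv().apply(c-s["eef_pos"]),"\n",f["R"]@R.as_matrix(),f["mtx"])
plan(([.45,.19,.30],182.4))
E
```

```text
cam in tool [ 0.08268895  0.00076889 -0.14319991] 
 [[ 2.58120104e-04  9.99999961e-01 -1.06761180e-04]
 [-9.54585709e-01  2.14589733e-04 -2.97936365e-01]
 [-2.97936331e-01  1.78816062e-04  9.54585727e-01]] [[385.76930921   0.         323.69842905]
 [  0.         385.76930921 236.0770933 ]
 [  0.           0.           1.        ]]
t 0.15 at [0.2283 0.5543 0.241 ] w 0.088 yaw 157.61
turn [-0.0004, -0.0002, -0.1377] shift [-1.3749, -1.0098, -0.2348] rows>= 6.9
```

Run:
```python
from plan import *
plan(([.35,.35,.24],170),([.47,.19,.22],182.4))
```

```text
t 0.15 at [0.2283 0.5543 0.241 ] w 0.088 yaw 157.61
turn [-0.0005, -0.0001, -0.0689] shift [-0.7613, -0.5701, 0.0047] rows>= 3.8
turn [-0.0004, -0.0002, -0.1377] shift [-1.449, -0.9789, 0.0852] rows>= 7.0
```

Emit:
{"op": "servo_tool", "data": {"series": [[[0, 0, -0.07], [-0.76, -0.57, 0], 0.4], [[0, 0, -0.07], [-0.76, -0.57, 0], 0.4], [[0, 0, -0.07], [-0.76, -0.57, 0], 0.4], [[0, 0, -0.07], [-0.76, -0.57, 0], 0.4], [[0, 0, -0.137], [-1, -0.75, 0.05], 0.4], [[0, 0, -0.137], [-1, -0.75, 0.05], 0.4], [[0, 0, -0.137], [-1, -0.75, 0.05], 0.4]]}}

```text
clock: 1.02
eef_pos: [0.3886, 0.2849, 0.2288]
tool_rot: [0.057, -3.14, 0.001]
ft_force: [-0.1, -0.4, -1.0]
gripper_width: 0.0354
gripper_force: 0.0
```

Run:
```python
from plan import *
plan(([.47,.19,.22],182.4))
```

```text
t 1.02 at [0.3886 0.2849 0.2288] w 0.0354 yaw -177.92
turn [-0.0002, -0.0003, -0.0018] shift [-0.3117, -0.3909, 0.0351] rows>= 2.0
```

Emit:
{"op": "servo_tool", "data": {"series": [[[0, 0, 0], [-0.31, -0.39, 0.035], 0.4], [[0, 0, 0], [-0.31, -0.39, 0.035], 0.4], [[0, 0, 0], [-0.31, -0.39, 0.035], 0.4], [[0, 0, 0], [-0.31, -0.39, 0.035], 0.4], [[0, 0, 0], [-0.31, -0.39, 0.035], 0.4]]}}

```text
clock: 1.65
eef_pos: [0.4684, 0.1932, 0.2204]
tool_rot: [0.065, -3.14, -0.0]
ft_force: [-0.2, 0.5, 0.5]
gripper_width: 0.0349
gripper_force: 0.0
```

Run:
```python
from meas import *
f=robot.grab_frame("wrist"); np.savez("wr1.npz",**f); s=robot.get_state(); print(s["eef_pos"],s["qd"].round(3))
cv2.imwrite("pics/wr1.png",f["image"][...,::-1])
for c,ce,a,p in comps(f):
    if a<300: continue
    print(c,ce.round(0),a,"med",np.median(p,0).round(4),"min",np.percentile(p,1,0).round(3),"max",np.percentile(p,99,0).round(3))
    q=p[(p[:,2]>.05)&(p[:,2]<.066)]
    if len(q)>20 and p[:,1].mean()>.07:
        n,l,cen=None,None,None
        _,lab,cen=cv2.kmeans(q[:,:2].astype(np.float32),4,None,(3,50,1e-5),8,cv2.KMEANS_PP_CENTERS)
        print("   tips",[(cen[i].round(4).tolist(),int((lab==i).sum()), q[lab[:,0]==i,2].max().round(4)) for i in range(4)],"mean",cen.mean(0))
```

```text
[0.46846939 0.19317533 0.22046672] [-0.003  0.001 -0.002 -0.002 -0.002 -0.005]
red [ 93. 186.] 1600 med [0.4458 0.0118 0.0652] min [ 0.427 -0.012  0.053] max [0.464 0.027 0.067]
red [289. 253.] 4213 med [0.5098 0.1652 0.0187] min [0.47  0.139 0.016] max [0.56  0.185 0.061]
   tips [([0.48649999499320984, 0.14509999752044678], 162, np.float64(0.0613)), ([0.5482000112533569, 0.17870000004768372], 133, np.float64(0.0612)), ([0.4853000044822693, 0.17980000376701355], 82, np.float64(0.0618)), ([0.48559999465942383, 0.17299999296665192], 76, np.float64(0.0576))] mean [0.50142515 0.1691467 ]
yellow [421. 219.] 503 med [0.4714 0.2876 0.0184] min [0.466 0.258 0.017] max [0.485 0.303 0.045]
yellow [414. 259.] 2657 med [0.5121 0.2815 0.0185] min [0.479 0.258 0.017] max [0.552 0.304 0.061]
   tips [([0.48170000314712524, 0.29589998722076416], 109, np.float64(0.0615)), ([0.48339998722076416, 0.260699987411499], 64, np.float64(0.0619)), ([0.5411999821662903, 0.29429998993873596], 1, np.float64(0.0501)), ([0.4828000068664551, 0.26809999346733093], 59, np.float64(0.0579))] mean [0.49727777 0.27973974]
green [349. 255.] 4049 med [0.5104 0.2191 0.0187] min [0.469 0.199 0.017] max [0.558 0.243 0.06 ]
   tips [([0.4846999943256378, 0.20800000429153442], 72, np.float64(0.0572)), ([0.5476999878883362, 0.20720000565052032], 119, np.float64(0.0612)), ([0.48339998722076416, 0.23579999804496765], 157, np.float64(0.0621)), ([0.4848000109195709, 0.20149999856948853], 80, np.float64(0.0614))] mean [0.50013655 0.21314181]
blue [222. 262.] 4218 med [0.5231 0.1006 0.0186] min [0.473 0.08  0.017] max [0.564 0.125 0.061]
   tips [([0.5501999855041504, 0.1193000003695488], 109, np.float64(0.0616)), ([0.48840001225471497, 0.08649999648332596], 148, np.float64(0.0613)), ([0.5525000095367432, 0.08820000290870667], 121, np.float64(0.0615)), ([0.4878999888896942, 0.1168999969959259], 115, np.float64(0.0618))] mean [0.5197698  0.10273844]
```

View pics/wr1.png

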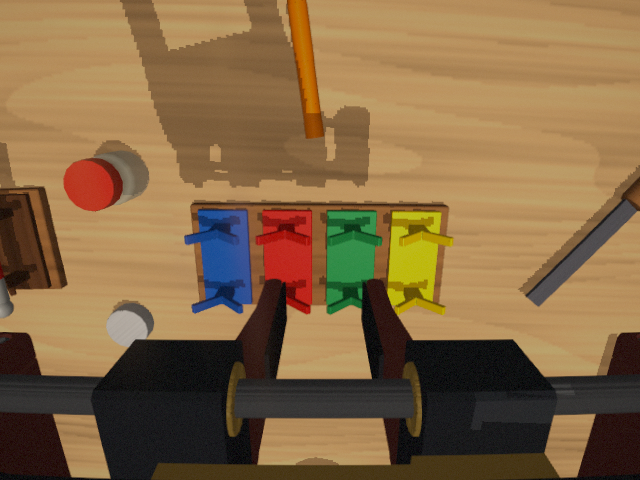

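The wrist view shows all four rests: blue (222,262), red (289,253), green (349,255), yellow (414,259). The jar lid is at (93,186). The yoke tips measure 61–62 mm high (expected 61), 63 mm apart along the groove, and the rack yaw is about 2°. Next is the same look over the punches.

Emit:
{"op": "servo_tool", "data": {"series": [[[0, 0, -0.004], [0, -0.8, 0], 0.4], [[0, 0, -0.004], [0, -0.8, 0], 0.4], [[0, 0, -0.004], [0, -0.8, 0], 0.4], [[0, 0, -0.004], [0, -0.8, 0], 0.4]]}}

```text
clock: 2.2
eef_pos: [0.4775, -0.01, 0.2207]
tool_rot: [-0.078, 3.14, -0.001]
ft_force: [0.3, 0.8, 0.8]
gripper_width: 0.0354
gripper_force: 0.0
```

Emit:
{"op": "servo_tool", "data": {"series": [[[0, 0, -0.004], [0, -0.73, 0], 0.4], [[0, 0, -0.004], [0, -0.73, 0], 0.4], [[0, 0, -0.004], [0, -0.73, 0], 0.4], [[0, 0, -0.004], [0, -0.73, 0], 0.4], [[0, 0, -0.004], [0, -0.73, 0], 0.4]]}}

```text
clock: 2.82
eef_pos: [0.4869, -0.1885, 0.2202]
tool_rot: [0.102, -3.139, -0.002]
ft_force: [-0.4, 1.1, -0.0]
gripper_width: 0.0352
gripper_force: 0.0
```

Run:
```python
from meas import *
f=robot.grab_frame("wrist"); np.savez("wr2.npz",**f); s=robot.get_state(); print(s["eef_pos"],s["qd"].round(3))
cv2.imwrite("pics/wr2.png",f["image"][...,::-1])
for c,ce,a,p in comps(f):
    if a<150: continue
    lo,hi=np.percentile(p,1,0),np.percentile(p,99,0)
    print(c,ce.round(0),a,"med",np.median(p,0).round(4),"mid",((lo+hi)/2).round(4),"ext",(hi-lo).round(3),"zmax",hi[2].round(4))
```

```text
[ 0.4868433  -0.18812866  0.22023513] [ 0.01  -0.006  0.004 -0.004 -0.002 -0.004]
red [423. 164.] 374 med [ 0.4351 -0.1123  0.0592] mid [ 0.4353 -0.1115  0.0571] ext [0.014 0.015 0.009] zmax 0.0616
red [564. 186.] 2381 med [0.4439 0.0013 0.0651] mid [0.4444 0.0045 0.0594] ext [0.038 0.039 0.016] zmax 0.0672
red [416. 257.] 955 med [ 0.5131 -0.1074  0.0593] mid [ 0.5137 -0.1062  0.0567] ext [0.043 0.017 0.01 ] zmax 0.0617
yellow [346. 164.] 182 med [ 0.4393 -0.1732  0.06  ] mid [ 0.4394 -0.173   0.0584] ext [0.013 0.008 0.007] zmax 0.0621
yellow [347. 258.] 810 med [ 0.5169 -0.1654  0.0596] mid [ 0.5174 -0.1651  0.0588] ext [0.042 0.015 0.006] zmax 0.0619
green [274. 163.] 343 med [ 0.4425 -0.229   0.0594] mid [ 0.4428 -0.2296  0.058 ] ext [0.013 0.014 0.008] zmax 0.0619
green [277. 257.] 820 med [ 0.5199 -0.2239  0.0595] mid [ 0.5205 -0.2242  0.058 ] ext [0.041 0.017 0.009] zmax 0.0623
blue [199. 164.] 363 med [ 0.4467 -0.2878  0.0593] mid [ 0.4468 -0.2888  0.0579] ext [0.014 0.014 0.007] zmax 0.0617
blue [612. 262.] 4239 med [0.5205 0.0954 0.0185] mid [0.5195 0.1002 0.0372] ext [0.093 0.046 0.045] zmax 0.0599
blue [208. 257.] 911 med [ 0.5243 -0.2825  0.0594] mid [ 0.5248 -0.2836  0.0575] ext [0.042 0.017 0.009] zmax 0.0619
```

View pics/wr2.png

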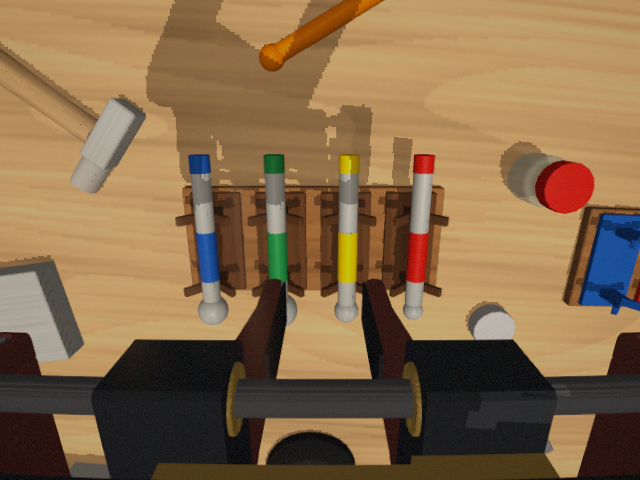

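The wrist view shows the four punches with bands at blue (208,257), green (277,257), yellow (347,258), red (416,257). The orange one at (325,30) is separate. Positions agree with the top camera within 2 mm, so I start with red.

```bash
cat >> plan.py <<'E'
PK=dict(red=(.514,-.1055),yellow=(.5172,-.165),green=(.5203,-.2238),blue=(.5248,-.283))
RS=dict(blue=(.519,.1022),red=(.517,.162),green=(.515,.2217),yellow=(.513,.2815))
if __name__=="__main__":
    d,c,*zs=sys.argv[1:]
    xy,th=(PK[c],183.9) if d=="pick" else (RS[c],182.1)
    plan(*[([*xy,float(z)],th) for z in zs])
E
python3 plan.py pick red .13 .052
```

```text
t 2.88 at [ 0.4868 -0.1881  0.2202] w 0.035 yaw -176.21
turn [0.0004, -0.0002, -0.0006] shift [-0.1305, 0.3222, 0.3613] rows>= 2.0
turn [0.0004, -0.0002, -0.0006] shift [-0.1307, 0.3218, 0.6733] rows>= 3.0
```

Emit:
{"op": "servo_tool", "data": {"series": [[[0, 0, 0], [-0.13, 0.32, 0.3], 0.4], [[0, 0, 0], [-0.13, 0.32, 0.36], 0.4], [[0, 0, 0], [-0.13, 0.32, 0.36], 0.4], [[0, 0, 0], [-0.13, 0.32, 0.36], 0.4], [[0, 0, 0], [-0.13, 0.32, 0.36], 0.4]]}}

```text
clock: 3.5
eef_pos: [0.5153, -0.1089, 0.1319]
tool_rot: [-0.102, 3.137, -0.002]
ft_force: [0.4, -0.4, 1.1]
gripper_width: 0.0348
gripper_force: 0.0
```

```bash
python3 plan.py pick red .13 .052
```

```text
t 3.5 at [ 0.5153 -0.1089  0.1319] w 0.0348 yaw -176.28
turn [-0.0004, 0.0008, -0.001] shift [0.0041, 0.0141, 0.0077] rows>= 0.1
turn [-0.0004, 0.0008, -0.001] shift [0.0049, 0.0145, 0.3197] rows>= 1.3
```

Emit:
{"op": "servo_tool", "data": {"series": [[[0, 0, 0], [0.004, 0.014, 0.15], 0.4], [[0, 0, 0], [0.004, 0.014, 0.25], 0.4], [[0, 0, 0], [0.004, 0.014, 0.32], 0.4], [[0, 0, 0], [0.004, 0.014, 0.32], 0.4], [[0, 0, 0], [0.004, 0.014, 0.32], 0.4]]}}

```text
clock: 4.12
eef_pos: [0.5139, -0.1058, 0.0516]
tool_rot: [-0.1, 3.138, -0.001]
ft_force: [0.1, 1.2, 0.1]
gripper_width: 0.0349
gripper_force: 0.0
```

```bash
python3 plan.py pick red .052
```

```text
t 4.12 at [ 0.5139 -0.1058  0.0516] w 0.0349 yaw -176.34
turn [-0.0003, 0.0006, -0.0013] shift [-0.0003, 0.001, -0.0015] rows>= 0.0
```

Emit:
{"op": "servo_tool", "data": {"series": [[[0, 0, 0], [0, 0, 0], 0], [[0, 0, 0], [0, 0, 0], 0], [[0, 0, 0], [0, 0, 0], 0], [[0, 0, 0], [0, 0, 0], 0], [[0, 0, 0], [0, 0, 0], 0]]}}

```text
clock: 4.75
eef_pos: [0.5138, -0.1062, 0.0512]
tool_rot: [-0.103, 3.138, -0.004]
ft_force: [-0.8, -4.5, 2.9]
gripper_width: 0.0148
gripper_force: 30.0
```

Emit:
{"op": "servo_tool", "data": {"series": [[[0, 0, 0], [0, 0, -0.1], 0], [[0, 0, 0], [0, 0, -0.2], 0], [[0, 0, 0], [0, 0, -0.3], 0], [[0, 0, 0], [0, 0, -0.4], 0], [[0, 0, 0], [0, 0, -0.45], 0], [[0, 0, 0], [0, 0, -0.45], 0]]}}

```text
clock: 5.5
eef_pos: [0.5134, -0.105, 0.1634]
tool_rot: [-0.102, 3.139, -0.001]
ft_force: [0.9, -0.0, -3.8]
gripper_width: 0.0153
gripper_force: 30.0
```

```bash
python3 plan.py rest red .165
python3 - <<'E'
from h import *
f=robot.grab_frame("wrist");cv2.imwrite("pics/held.png",f["image"][...,::-1])
E
```

```text
t 5.5 at [ 0.5134 -0.105   0.1634] w 0.0153 yaw -176.28
turn [-0.0002, 0.0004, 0.009] shift [-0.0837, 1.0648, -0.007] rows>= 4.3
```

View pics/held.png

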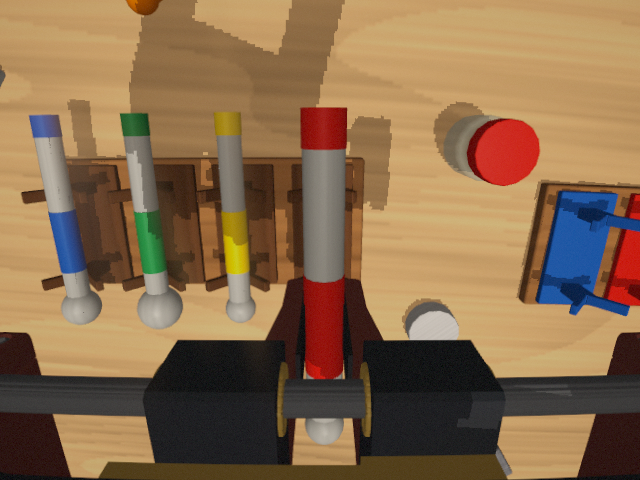

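Red is held straight between the fingers, with its band at (323,325) and cap at (323,128). I check its pitch and axial offset in the tool frame.

```bash
cat > held.py <<'E'
from meas import *
import sys
f=robot.grab_frame("wrist"); s=robot.get_state(); R=Ro.from_rotvec(s["tool_rot"])
for c,ce,a,p in comps(f):
    q=R.inv().apply(p-s["eef_pos"])
    if a>150 and abs(np.median(q[:,2]))<.05 and abs(q[:,1].mean())<.03:
        top=q[np.abs(q[:,1]-np.median(q[:,1]))<.004]; lo,hi=np.percentile(q,1,0),np.percentile(q,99,0)
        print(c,ce.round(0),a,"x",lo[0].round(4),hi[0].round(4),"y",((lo+hi)/2)[1].round(4),"ztop",np.median(top[:,2]).round(4),"zx slope",np.degrees(np.arctan(np.polyfit(top[:,0],top[:,2],1)[0])).round(2))
E
python3 held.py
```

```text
red [323. 128.] 1896 x 0.0711 0.0845 y 0.0008 ztop -0.009 zx slope -22.48
red [324. 328.] 3729 x -0.0215 0.0215 y 0.0008 ztop -0.0094 zx slope -20.89
```

Emit:
{"op": "servo_tool", "data": {"series": [[[0, 0, 0.009], [-0.08, 0.25, 0], 0], [[0, 0, 0.009], [-0.08, 0.5, 0], 0], [[0, 0, 0.009], [-0.08, 0.75, 0], 0], [[0, 0, 0.009], [-0.08, 0.98, 0], 0], [[0, 0, 0.009], [-0.08, 0.98, 0], 0], [[0, 0, 0.009], [-0.08, 0.98, 0], 0], [[0, 0, 0.009], [-0.08, 0.98, 0], 0]]}}

```text
clock: 6.48
eef_pos: [0.517, 0.1395, 0.1623]
tool_rot: [0.055, -3.14, 0.001]
ft_force: [-0.5, 1.1, -2.6]
gripper_width: 0.0154
gripper_force: 30.0
```

```bash
python3 held.py; python3 plan.py rest red .12 .052
```

```text
red [324. 128.] 1894 x 0.0716 0.085 y 0.001 ztop -0.0085 zx slope -17.59
t 6.53 at [0.5171 0.1394 0.1625] w 0.0149 yaw -178.02
turn [-0.0001, -0.0003, -0.0007] shift [-0.0027, 0.0903, 0.17] rows>= 0.8
turn [-0.0001, -0.0003, -0.0007] shift [-0.0029, 0.0904, 0.442] rows>= 1.8
```

Emit:
{"op": "servo_tool", "data": {"series": [[[0, 0, 0], [-0.003, 0.09, 0], 0], [[0, 0, 0], [-0.003, 0.09, 0.1], 0], [[0, 0, 0], [-0.003, 0.09, 0.2], 0], [[0, 0, 0], [-0.003, 0.09, 0.24], 0], [[0, 0, 0], [-0.003, 0.09, 0.24], 0], [[0, 0, 0], [-0.003, 0.09, 0.24], 0]]}}

```text
clock: 7.28
eef_pos: [0.5179, 0.1631, 0.1037]
tool_rot: [-0.056, 3.14, 0.0]
ft_force: [0.0, 0.2, -2.0]
gripper_width: 0.0148
gripper_force: 30.0
```

```bash
python3 plan.py rest red .052
```

```text
t 7.28 at [0.5179 0.1631 0.1037] w 0.0148 yaw -177.94
turn [0.0, 0.0004, -0.0002] shift [0.0039, -0.0043, 0.2067] rows>= 0.8
```

Emit:
{"op": "servo_tool", "data": {"series": [[[0, 0, 0], [0.004, -0.004, 0.08], 0], [[0, 0, 0], [0.004, -0.004, 0.14], 0], [[0, 0, 0], [0.004, -0.004, 0.18], 0], [[0, 0, 0], [0.004, -0.004, 0.203], 0], [[0, 0, 0], [0.004, -0.004, 0.203], 0], [[0, 0, 0], [0.004, -0.004, 0.203], 0]]}}

```text
clock: 8.02
eef_pos: [0.5161, 0.1619, 0.0522]
tool_rot: [0.058, -3.141, 0.001]
ft_force: [-0.4, -4.5, -2.1]
gripper_width: 0.0152
gripper_force: 30.0
```

```bash
python3 plan.py rest red .052; python3 -c "
from h import *; s=robot.get_state(); print(s['ft_force'],s['wrist_torque'])"
```

```text
t 8.03 at [0.5161 0.1619 0.0522] w 0.0152 yaw -177.89
turn [-0.0002, -0.0, 0.0] shift [-0.0035, 0.0003, 0.0008] rows>= 0.0
[-0.3876308  -4.48036622 -2.12072744] [-0.65738931 -0.01029226  0.00659591]
```

Emit:
{"op": "servo_tool", "data": {"series": [[[0, 0, 0], [-0.003, -0.004, 0], 0], [[0, 0, 0], [-0.003, -0.004, 0], 0.35], [[0, 0, 0], [-0.003, -0.004, 0], 0.4], [[0, 0, 0], [-0.003, -0.004, 0], 0.4], [[0, 0, 0], [-0.003, -0.004, -0.15], 0.4], [[0, 0, 0], [-0.003, -0.004, -0.35], 0.4], [[0, 0, 0], [-0.003, -0.004, -0.5], 0.4], [[0, 0, 0], [-0.003, -0.004, -0.5], 0.4], [[0, 0, 0], [-0.003, -0.004, -0.5], 0.4]]}}

```text
clock: 9.15
eef_pos: [0.5164, 0.1613, 0.1766]
tool_rot: [0.057, -3.14, 0.0]
ft_force: [-0.4, -0.2, -0.8]
gripper_width: 0.0352
gripper_force: 0.0
```

```bash
cat > chk.py <<'E'
from meas import *
f=robot.grab_frame("wrist"); s=robot.get_state(); cv2.imwrite("pics/chk%d.png"%int(s["clock"]*10),f["image"][...,::-1])
for c,ce,a,p in comps(f):
    if a<100: continue
    lo,hi=np.percentile(p,1,0),np.percentile(p,99,0)
    print(c,ce.round(0),a,"med",np.median(p,0).round(4),"mid",((lo+hi)/2).round(4),"ext",(hi-lo).round(3))
E
python3 chk.py; python3 plan.py pick yellow .18; ls pics
```

```text
red [ 98. 126.] 2861 med [0.4438 0.0129 0.065 ] mid [0.4448 0.0112 0.0595] ext [0.038 0.032 0.015]
red [323. 125.] 516 med [0.4394 0.1592 0.0592] mid [0.4393 0.1594 0.0578] ext [0.013 0.015 0.008]
red [323. 227.] 5451 med [0.5161 0.1616 0.0191] mid [0.5147 0.1616 0.039 ] ext [0.087 0.046 0.045]
yellow [474. 213.] 4632 med [0.5041 0.2819 0.0185] mid [0.5067 0.281  0.0385] ext [0.08  0.046 0.044]
yellow [467. 274.] 893 med [0.5479 0.2736 0.0425] mid [0.5537 0.2815 0.0365] ext [0.023 0.043 0.049]
green [398. 221.] 6245 med [0.5121 0.2208 0.0186] mid [0.5138 0.2208 0.0386] ext [0.09  0.045 0.044]
blue [251. 225.] 4925 med [0.5221 0.1079 0.0185] mid [0.5178 0.1023 0.0385] ext [0.09  0.046 0.044]
t 9.2 at [0.516  0.1612 0.176 ] w 0.0351 yaw -177.91
turn [-0.0001, -0.0007, -0.0101] shift [0.0426, -1.3041, -0.0153] rows>= 5.2
chk92.png
crop0.png
held.png
scene0.png
top0.png
wr1.png
wr2.png
```

View pics/chk92.png

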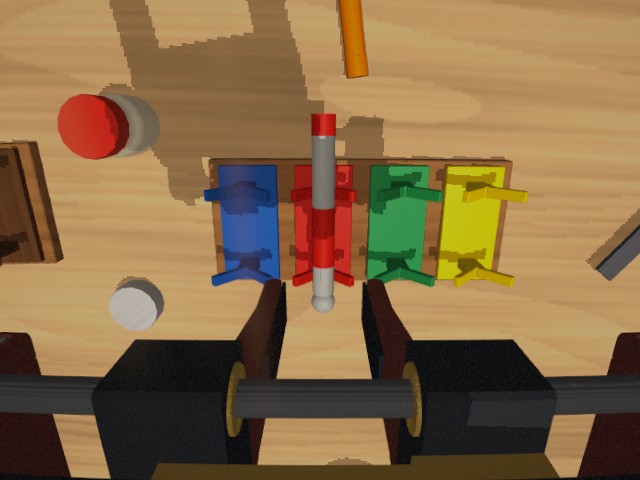

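Emit:
{"op": "servo_tool", "data": {"series": [[[0, 0, -0.005], [0.02, -0.25, 0], 0.4], [[0, 0, -0.005], [0.02, -0.5, 0], 0.4], [[0, 0, -0.01], [0.03, -0.75, 0], 0.4], [[0, 0, -0.01], [0.043, -0.98, 0], 0.4], [[0, 0, -0.01], [0.043, -0.98, 0], 0.4], [[0, 0, -0.01], [0.043, -0.98, 0], 0.4]]}}

```text
clock: 9.95
eef_pos: [0.5141, -0.0834, 0.1759]
tool_rot: [0.105, -3.137, -0.002]
ft_force: [-0.2, 0.6, -0.4]
gripper_width: 0.035
gripper_force: 0.0
```

```bash
python3 plan.py pick yellow .13
```

```text
t 9.95 at [ 0.5141 -0.0834  0.1759] w 0.035 yaw -176.18
turn [0.0005, -0.0008, -0.0004] shift [0.0088, -0.3266, 0.183] rows>= 1.5
```

Red is seated in the red rest, with its band at (323,238) centred between the yokes near rows 190 and 278. Yellow is next.

Emit:
{"op": "servo_tool", "data": {"series": [[[0, 0, 0], [0.009, -0.2, 0.05], 0.4], [[0, 0, 0], [0.009, -0.327, 0.18], 0.4], [[0, 0, 0], [0.009, -0.327, 0.18], 0.4], [[0, 0, 0], [0.009, -0.327, 0.18], 0.4], [[0, 0, 0], [0.009, -0.327, 0.18], 0.4]]}}

```text
clock: 10.58
eef_pos: [0.5188, -0.1641, 0.1329]
tool_rot: [-0.109, 3.139, -0.0]
ft_force: [0.7, 0.1, 1.1]
gripper_width: 0.0354
gripper_force: 0.0
```

```bash
python3 plan.py pick yellow .052
```

```text
t 10.57 at [ 0.5188 -0.1641  0.1329] w 0.0354 yaw -176.01
turn [-0.0, 0.0002, 0.0005] shift [0.0069, -0.003, 0.3237] rows>= 1.3
```

Emit:
{"op": "servo_tool", "data": {"series": [[[0, 0, 0], [0.007, -0.003, 0.14], 0.4], [[0, 0, 0], [0.007, -0.003, 0.25], 0.4], [[0, 0, 0], [0.007, -0.003, 0.323], 0.4], [[0, 0, 0], [0.007, -0.003, 0.323], 0.4], [[0, 0, 0], [0.007, -0.003, 0.323], 0.4], [[0, 0, 0], [0.007, -0.003, 0.323], 0], [[0, 0, 0], [0.007, -0.003, 0.323], 0], [[0, 0, 0], [0.007, -0.003, 0.323], 0], [[0, 0, 0], [0.007, -0.003, 0.323], 0], [[0, 0, 0], [0.007, -0.003, 0.323], 0]]}}

```text
clock: 11.82
eef_pos: [0.5171, -0.1664, 0.052]
tool_rot: [-0.106, 3.139, -0.0]
ft_force: [-0.0, 3.6, 6.1]
gripper_width: 0.0152
gripper_force: 30.0
```

Emit:
{"op": "servo_tool", "data": {"series": [[[0, 0, 0], [0, 0, -0.1], 0], [[0, 0, 0], [0, 0, -0.2], 0], [[0, 0, 0], [0, 0, -0.3], 0], [[0, 0, 0], [0, 0, -0.4], 0], [[0, 0, 0], [0, 0, -0.46], 0], [[0, 0, 0], [0, 0, -0.46], 0]]}}

```text
clock: 12.58
eef_pos: [0.5171, -0.1668, 0.167]
tool_rot: [-0.107, 3.138, -0.001]
ft_force: [-0.4, 0.2, -3.2]
gripper_width: 0.0155
gripper_force: 30.0
```

```bash
python3 held.py; python3 plan.py rest yellow .165
```

```text
yellow [322. 320.] 480 x -0.012 0.0202 y -0.0007 ztop -0.0089 zx slope -26.71
yellow [316. 370.] 227 x -0.0231 -0.0134 y -0.0022 ztop -0.0084 zx slope -1.63
t 12.62 at [ 0.5165 -0.1665  0.1662] w 0.0147 yaw -176.11
turn [-0.0001, -0.0, 0.0099] shift [-0.1073, 1.7888, 0.0044] rows>= 7.2
```

Emit:
{"op": "servo_tool", "data": {"series": [[[0, 0, 0.005], [-0.05, 0.25, 0], 0], [[0, 0, 0.005], [-0.05, 0.5, 0], 0], [[0, 0, 0.005], [-0.05, 0.75, 0], 0], [[0, 0, 0.005], [-0.06, 0.99, 0], 0]]}}

```text
clock: 13.12
eef_pos: [0.5135, 0.0832, 0.165]
tool_rot: [0.081, -3.138, 0.0]
ft_force: [0.3, -0.2, -1.9]
gripper_width: 0.0152
gripper_force: 30.0
```

```bash
python3 plan.py rest yellow .165
```

```text
t 13.12 at [0.5135 0.0832 0.165 ] w 0.0152 yaw -177.03
turn [-0.0, -0.0008, 0.0048] shift [-0.039, 0.7922, -0.0001] rows>= 3.2
```

Emit:
{"op": "servo_tool", "data": {"series": [[[0, 0, 0.005], [-0.04, 0.25, 0], 0], [[0, 0, 0.005], [-0.04, 0.5, 0], 0], [[0, 0, 0.005], [-0.04, 0.7, 0], 0], [[0, 0, 0.005], [-0.04, 0.79, 0.05], 0], [[0, 0, 0.005], [-0.04, 0.79, 0.15], 0], [[0, 0, 0.005], [-0.04, 0.79, 0.22], 0], [[0, 0, 0.005], [-0.04, 0.79, 0.22], 0], [[0, 0, 0.005], [-0.04, 0.79, 0.22], 0]]}}

```text
clock: 14.12
eef_pos: [0.515, 0.2786, 0.1115]
tool_rot: [0.056, -3.141, 0.0]
ft_force: [-0.2, -0.4, -2.4]
gripper_width: 0.0154
gripper_force: 30.0
```

```bash
python3 plan.py rest yellow .053
```

```text
t 14.12 at [0.515  0.2786 0.1115] w 0.0154 yaw -177.97
turn [-0.0001, -0.0, -0.0004] shift [0.0074, 0.012, 0.234] rows>= 0.9
```

Emit:
{"op": "servo_tool", "data": {"series": [[[0, 0, 0], [0.008, 0.011, 0.08], 0], [[0, 0, 0], [0.008, 0.011, 0.15], 0], [[0, 0, 0], [0.008, 0.011, 0.2], 0], [[0, 0, 0], [0.008, 0.011, 0.234], 0], [[0, 0, 0], [0.008, 0.011, 0.234], 0], [[0, 0, 0], [0.008, 0.011, 0.234], 0]]}}

```text
clock: 14.88
eef_pos: [0.5126, 0.2818, 0.0529]
tool_rot: [0.057, -3.141, 0.0]
ft_force: [-0.6, -1.4, -2.0]
gripper_width: 0.0152
gripper_force: 30.0
```

```bash
python3 plan.py rest yellow .052
```

```text
t 14.88 at [0.5126 0.2818 0.0529] w 0.0152 yaw -177.92
turn [-0.0001, -0.0, -0.0001] shift [-0.0017, -0.0012, 0.0036] rows>= 0.0
```

Emit:
{"op": "servo_tool", "data": {"series": [[[0, 0, 0], [0, -0.002, 0.002], 0], [[0, 0, 0], [0, -0.002, 0.002], 0.35], [[0, 0, 0], [0, -0.002, 0.002], 0.4], [[0, 0, 0], [0, -0.002, 0.002], 0.4], [[0, 0, 0], [0, -0.002, -0.15], 0.4], [[0, 0, 0], [0, -0.002, -0.35], 0.4], [[0, 0, 0], [0, -0.002, -0.5], 0.4], [[0, 0, 0], [0, -0.002, -0.5], 0.4]]}}

```text
clock: 15.88
eef_pos: [0.5147, 0.2824, 0.1813]
tool_rot: [-0.057, 3.135, 0.004]
ft_force: [-0.2, -0.4, -0.3]
gripper_width: 0.0349
gripper_force: 0.0
```

```bash
python3 chk.py | grep yellow; python3 plan.py pick green .18
```

```text
yellow [326. 118.] 250 med [0.4338 0.2821 0.0596] mid [0.4348 0.282  0.1259] ext [0.013 0.009 0.14 ]
yellow [342. 169.] 177 med [0.4729 0.2974 0.0182] mid [0.474  0.2966 0.018 ] ext [0.016 0.009 0.004]
yellow [334. 237.] 1538 med [0.5241 0.2946 0.0189] mid [0.5264 0.2904 0.0392] ext [0.056 0.029 0.045]
yellow [299. 224.] 515 med [0.5194 0.2639 0.0184] mid [0.5192 0.2644 0.0186] ext [0.037 0.01  0.003]
yellow [300. 260.] 151 med [0.5504 0.2649 0.0185] mid [0.5506 0.2651 0.0345] ext [0.014 0.009 0.035]
yellow [301. 273.] 141 med [0.5467 0.2677 0.056 ] mid [0.5465 0.2675 0.0551] ext [0.007 0.012 0.012]
yellow [342. 273.] 136 med [0.5455 0.2987 0.057 ] mid [0.5454 0.2982 0.0556] ext [0.007 0.013 0.011]
t 15.93 at [0.5134 0.2818 0.1793] w 0.0352 yaw -177.91
turn [0.0003, 0.001, -0.01] shift [0.0462, -2.0221, -0.0052] rows>= 8.1
```

Emit:
{"op": "servo_tool", "data": {"series": [[[0, 0, -0.005], [0.02, -0.25, 0], 0.4], [[0, 0, -0.005], [0.02, -0.5, 0], 0.4], [[0, 0, -0.005], [0.02, -0.75, 0], 0.4], [[0, 0, -0.005], [0.02, -1.0, 0], 0.4]]}}

```text
clock: 16.42
eef_pos: [0.5153, 0.0299, 0.1763]
tool_rot: [0.083, -3.138, -0.0]
ft_force: [0.7, -0.6, -0.7]
gripper_width: 0.035
gripper_force: 0.0
```

Emit:
{"op": "servo_tool", "data": {"series": [[[0, 0, -0.005], [0.02, -0.25, 0], 0.4], [[0, 0, -0.005], [0.02, -0.5, 0], 0.4], [[0, 0, -0.005], [0.02, -0.75, 0], 0.4], [[0, 0, -0.005], [0.02, -1.0, 0], 0.4], [[0, 0, -0.005], [0.02, -1.0, 0.1], 0.4], [[0, 0, -0.005], [0.02, -1.0, 0.16], 0.4], [[0, 0, -0.005], [0.02, -1.0, 0.16], 0.4], [[0, 0, -0.005], [0.02, -1.0, 0.16], 0.4]]}}

```text
clock: 17.42
eef_pos: [0.5247, -0.2174, 0.1379]
tool_rot: [0.109, -3.139, -0.0]
ft_force: [-0.7, 0.0, 0.6]
gripper_width: 0.0351
gripper_force: 0.0
```

```bash
python3 plan.py pick green .052
```

```text
t 17.43 at [ 0.5247 -0.2174  0.1379] w 0.0351 yaw -176.03
turn [0.0001, -0.0001, 0.0004] shift [0.0192, -0.0244, 0.3438] rows>= 1.4
```

Emit:
{"op": "servo_tool", "data": {"series": [[[0, 0, 0], [0.019, -0.024, 0.1], 0.4], [[0, 0, 0], [0.019, -0.024, 0.2], 0.4], [[0, 0, 0], [0.019, -0.024, 0.28], 0.4], [[0, 0, 0], [0.019, -0.024, 0.343], 0.4], [[0, 0, 0], [0.019, -0.024, 0.343], 0.4], [[0, 0, 0], [0.019, -0.024, 0.343], 0], [[0, 0, 0], [0.019, -0.024, 0.343], 0], [[0, 0, 0], [0.019, -0.024, 0.343], 0], [[0, 0, 0], [0.019, -0.024, 0.343], 0], [[0, 0, 0], [0.019, -0.024, 0.343], 0]]}}

```text
clock: 18.68
eef_pos: [0.5213, -0.226, 0.0531]
tool_rot: [-0.107, 3.138, -0.004]
ft_force: [-0.9, -5.1, 4.4]
gripper_width: 0.0153
gripper_force: 30.0
```

Emit:
{"op": "servo_tool", "data": {"series": [[[0, 0, 0], [0, 0, -0.1], 0], [[0, 0, 0], [0, 0, -0.2], 0], [[0, 0, 0], [0, 0, -0.3], 0], [[0, 0, 0], [0, 0, -0.4], 0], [[0, 0, 0], [0, 0, -0.46], 0], [[0, 0, 0], [0, 0, -0.46], 0]]}}

```text
clock: 19.42
eef_pos: [0.5206, -0.2245, 0.1677]
tool_rot: [-0.107, 3.139, -0.0]
ft_force: [0.5, -0.5, -3.0]
gripper_width: 0.0154
gripper_force: 30.0
```

```bash
python3 held.py; python3 plan.py rest green .165
```

```text
green [324. 129.] 1778 x 0.0708 0.0838 y 0.0009 ztop -0.0082 zx slope -13.63
green [324. 326.] 3502 x -0.022 0.0208 y 0.0008 ztop -0.0078 zx slope -19.77
t 19.48 at [ 0.52   -0.2243  0.1668] w 0.0154 yaw -176.11
turn [0.0001, -0.0001, 0.0099] shift [-0.101, 1.7812, 0.0079] rows>= 7.1
```

```bash
sed -i 's/blue=(.519,/blue=(.520,/; s/green=(.515,/green=(.516,/' plan.py
```

Emit:
{"op": "servo_tool", "data": {"series": [[[0, 0, 0.005], [-0.05, 0.25, 0], 0], [[0, 0, 0.005], [-0.05, 0.5, 0], 0], [[0, 0, 0.005], [-0.05, 0.75, 0], 0], [[0, 0, 0.005], [-0.06, 1.0, 0], 0]]}}

```text
clock: 19.98
eef_pos: [0.5169, 0.0265, 0.1658]
tool_rot: [0.081, -3.138, -0.001]
ft_force: [1.3, -0.0, -3.6]
gripper_width: 0.0153
gripper_force: 30.0
```

```bash
python3 plan.py rest green .165
```

```text
t 19.98 at [0.5169 0.0265 0.1658] w 0.0153 yaw -177.05
turn [0.0002, -0.0008, 0.0047] shift [-0.0367, 0.78, 0.0034] rows>= 3.1
```

Emit:
{"op": "servo_tool", "data": {"series": [[[0, 0, 0.005], [-0.04, 0.25, 0], 0], [[0, 0, 0.005], [-0.04, 0.5, 0], 0], [[0, 0, 0.005], [-0.04, 0.7, 0], 0], [[0, 0, 0.005], [-0.04, 0.78, 0.05], 0], [[0, 0, 0.005], [-0.04, 0.78, 0.15], 0], [[0, 0, 0.005], [-0.04, 0.78, 0.22], 0], [[0, 0, 0.005], [-0.04, 0.78, 0.22], 0], [[0, 0, 0.005], [-0.04, 0.78, 0.22], 0]]}}

```text
clock: 20.98
eef_pos: [0.5182, 0.2193, 0.1119]
tool_rot: [0.056, -3.14, 0.001]
ft_force: [-0.6, 0.1, -3.3]
gripper_width: 0.0155
gripper_force: 30.0
```

```bash
python3 plan.py rest green .053
```

```text
t 20.98 at [0.5182 0.2193 0.1119] w 0.0155 yaw -177.95
turn [-0.0001, -0.0002, -0.0003] shift [0.0082, 0.0102, 0.2355] rows>= 0.9
```

Emit:
{"op": "servo_tool", "data": {"series": [[[0, 0, 0], [0.008, 0.009, 0.08], 0], [[0, 0, 0], [0.008, 0.009, 0.15], 0], [[0, 0, 0], [0.008, 0.009, 0.2], 0], [[0, 0, 0], [0.008, 0.009, 0.232], 0], [[0, 0, 0], [0.008, 0.009, 0.232], 0], [[0, 0, 0], [0.008, 0.009, 0.232], 0]]}}

```text
clock: 21.72
eef_pos: [0.5165, 0.2221, 0.0545]
tool_rot: [-0.057, 3.14, 0.0]
ft_force: [-0.4, 0.5, -4.3]
gripper_width: 0.0151
gripper_force: 30.0
```

```bash
python3 plan.py rest green .052
```

```text
t 21.73 at [0.5165 0.2221 0.0545] w 0.0151 yaw -177.92
turn [0.0001, 0.0002, -0.0001] shift [0.0019, -0.0014, 0.01] rows>= 0.0
```

Lower by 1.5 mm more, then release.

Emit:
{"op": "servo_tool", "data": {"series": [[[0, 0, 0], [0, -0.002, 0.006], 0], [[0, 0, 0], [0, -0.002, 0.006], 0], [[0, 0, 0], [0, -0.002, 0.006], 0.35], [[0, 0, 0], [0, -0.002, 0.006], 0.4], [[0, 0, 0], [0, -0.002, 0.006], 0.4], [[0, 0, 0], [0, -0.002, -0.15], 0.4], [[0, 0, 0], [0, -0.002, -0.35], 0.4], [[0, 0, 0], [0, -0.002, -0.5], 0.4], [[0, 0, 0], [0, -0.002, -0.5], 0.4], [[0, 0, 0], [0, -0.002, -0.5], 0.4]]}}

```text
clock: 22.98
eef_pos: [0.5155, 0.2214, 0.1785]
tool_rot: [0.057, -3.14, 0.0]
ft_force: [-0.5, 0.3, 0.8]
gripper_width: 0.0352
gripper_force: 0.0
```

```bash
python3 chk.py | grep green; python3 plan.py pick blue .18; ls pics
```

```text
green [323. 125.] 460 med [0.4389 0.2191 0.0595] mid [0.4391 0.2191 0.0586] ext [0.012 0.015 0.007]
green [323. 225.] 5157 med [0.5151 0.2215 0.0191] mid [0.5127 0.2217 0.0391] ext [0.087 0.045 0.045]
t 23.02 at [0.5151 0.2212 0.1779] w 0.0351 yaw -177.91
turn [-0.0002, -0.0007, -0.01] shift [0.0348, -2.017, -0.0073] rows>= 8.1
chk159.png
chk230.png
chk92.png
crop0.png
held.png
scene0.png
top0.png
wr1.png
wr2.png
```

Green is seated, with its cap top at z = 59.5 mm. Blue is next.

Emit:
{"op": "servo_tool", "data": {"series": [[[0, 0, -0.005], [0.02, -0.25, 0], 0.4], [[0, 0, -0.005], [0.02, -0.5, 0], 0.4], [[0, 0, -0.005], [0.02, -0.75, 0], 0.4], [[0, 0, -0.005], [0.02, -1.0, 0], 0.4]]}}

```text
clock: 23.52
eef_pos: [0.519, -0.03, 0.1776]
tool_rot: [0.082, -3.138, -0.001]
ft_force: [-0.1, 0.4, -0.2]
gripper_width: 0.035
gripper_force: 0.0
```

Emit:
{"op": "servo_tool", "data": {"series": [[[0, 0, -0.005], [0.01, -0.25, 0], 0.4], [[0, 0, -0.005], [0.01, -0.5, 0], 0.4], [[0, 0, -0.005], [0.01, -0.75, 0], 0.4], [[0, 0, -0.005], [0.01, -1.0, 0], 0.4], [[0, 0, -0.005], [0.01, -1.0, 0.1], 0.4], [[0, 0, -0.005], [0.01, -1.0, 0.16], 0.4], [[0, 0, -0.005], [0.01, -1.0, 0.16], 0.4], [[0, 0, -0.005], [0.01, -1.0, 0.16], 0.4]]}}

```text
clock: 24.52
eef_pos: [0.5309, -0.2773, 0.1392]
tool_rot: [0.109, -3.139, -0.0]
ft_force: [0.5, -0.2, 0.6]
gripper_width: 0.0351
gripper_force: 0.0
```

```bash
python3 plan.py pick blue .052
```

```text
t 24.52 at [ 0.5309 -0.2773  0.1392] w 0.0351 yaw -176.04
turn [0.0001, -0.0001, 0.0003] shift [0.0258, -0.0213, 0.349] rows>= 1.4
```

Emit:
{"op": "servo_tool", "data": {"series": [[[0, 0, 0], [0.026, -0.021, 0.1], 0.4], [[0, 0, 0], [0.026, -0.021, 0.2], 0.4], [[0, 0, 0], [0.026, -0.021, 0.28], 0.4], [[0, 0, 0], [0.026, -0.021, 0.35], 0.4], [[0, 0, 0], [0.026, -0.021, 0.35], 0.4], [[0, 0, 0], [0.026, -0.021, 0.35], 0], [[0, 0, 0], [0.026, -0.021, 0.35], 0], [[0, 0, 0], [0.026, -0.021, 0.35], 0], [[0, 0, 0], [0.026, -0.021, 0.35], 0], [[0, 0, 0], [0.026, -0.021, 0.35], 0]]}}

```text
clock: 25.78
eef_pos: [0.5257, -0.2858, 0.0529]
tool_rot: [-0.107, 3.137, -0.005]
ft_force: [-0.6, -5.4, 2.2]
gripper_width: 0.0151
gripper_force: 30.0
```

Emit:
{"op": "servo_tool", "data": {"series": [[[0, 0, 0], [0, 0, -0.1], 0], [[0, 0, 0], [0, 0, -0.2], 0], [[0, 0, 0], [0, 0, -0.3], 0], [[0, 0, 0], [0, 0, -0.4], 0], [[0, 0, 0], [0, 0, -0.46], 0], [[0, 0, 0], [0, 0, -0.46], 0]]}}

```text
clock: 26.52
eef_pos: [0.5251, -0.2841, 0.1676]
tool_rot: [-0.106, 3.138, -0.002]
ft_force: [-0.8, 0.4, -3.5]
gripper_width: 0.0153
gripper_force: 30.0
```

```bash
python3 held.py; python3 plan.py rest blue .165
```

```text
blue [324. 128.] 1811 x 0.0712 0.0844 y 0.0007 ztop -0.0084 zx slope -12.73
blue [324. 326.] 3580 x -0.0215 0.0215 y 0.0005 ztop -0.0084 zx slope -25.28
t 26.57 at [ 0.5245 -0.2837  0.1666] w 0.0154 yaw -176.11
turn [-0.0, 0.0, 0.0099] shift [-0.0866, 1.5411, 0.0062] rows>= 6.2
```

Emit:
{"op": "servo_tool", "data": {"series": [[[0, 0, 0.005], [-0.05, 0.25, 0], 0], [[0, 0, 0.005], [-0.05, 0.5, 0], 0], [[0, 0, 0.005], [-0.05, 0.75, 0], 0], [[0, 0, 0.005], [-0.06, 0.98, 0], 0]]}}

```text
clock: 27.08
eef_pos: [0.5215, -0.0362, 0.1653]
tool_rot: [0.081, -3.138, -0.001]
ft_force: [2.0, -0.1, -1.6]
gripper_width: 0.0149
gripper_force: 30.0
```

```bash
python3 plan.py rest blue .165
```

```text
t 27.07 at [ 0.5215 -0.0362  0.1653] w 0.0149 yaw -177.03
turn [0.0002, -0.0008, 0.0048] shift [-0.0228, 0.5533, 0.0017] rows>= 2.2
```

Emit:
{"op": "servo_tool", "data": {"series": [[[0, 0, 0.005], [-0.025, 0.25, 0], 0], [[0, 0, 0.005], [-0.025, 0.45, 0], 0], [[0, 0, 0.005], [-0.025, 0.555, 0], 0], [[0, 0, 0.005], [-0.025, 0.555, 0.08], 0], [[0, 0, 0.005], [-0.025, 0.555, 0.16], 0], [[0, 0, 0.005], [-0.025, 0.555, 0.22], 0], [[0, 0, 0.005], [-0.025, 0.555, 0.22], 0], [[0, 0, 0.005], [-0.025, 0.555, 0.22], 0]]}}

```text
clock: 28.08
eef_pos: [0.5222, 0.1004, 0.1118]
tool_rot: [-0.057, 3.141, -0.0]
ft_force: [0.2, -0.3, -3.4]
gripper_width: 0.0152
gripper_force: 30.0
```

```bash
python3 plan.py rest blue .053
```

```text
t 28.07 at [0.5222 0.1004 0.1118] w 0.0152 yaw -177.93
turn [-0.0, 0.0, -0.0002] shift [0.0087, 0.0077, 0.2352] rows>= 0.9
```

Emit:
{"op": "servo_tool", "data": {"series": [[[0, 0, 0], [0.008, 0.006, 0.08], 0], [[0, 0, 0], [0.008, 0.006, 0.15], 0], [[0, 0, 0], [0.008, 0.006, 0.2], 0], [[0, 0, 0], [0.008, 0.006, 0.235], 0], [[0, 0, 0], [0.008, 0.006, 0.235], 0], [[0, 0, 0], [0.008, 0.006, 0.235], 0]]}}

```text
clock: 28.82
eef_pos: [0.5203, 0.1018, 0.0532]
tool_rot: [-0.057, 3.14, -0.0]
ft_force: [0.8, -2.1, -2.8]
gripper_width: 0.0151
gripper_force: 30.0
```

```bash
python3 plan.py rest blue .052
```

```text
t 28.82 at [0.5203 0.1018 0.0532] w 0.0151 yaw -177.92
turn [-0.0001, 0.0002, -0.0001] shift [0.0012, 0.0016, 0.0046] rows>= 0.0
```

Emit:
{"op": "servo_tool", "data": {"series": [[[0, 0, 0], [0, -0.002, 0.002], 0], [[0, 0, 0], [0, -0.002, 0.002], 0.35], [[0, 0, 0], [0, -0.002, 0.002], 0.4], [[0, 0, 0], [0, -0.002, 0.002], 0.4], [[0, 0, 0], [0, -0.002, -0.15], 0.4], [[0, 0, 0], [0, -0.002, -0.35], 0.4], [[0, 0, 0], [0.2, 0.2, -0.5], 0.4], [[0, 0, 0], [0.2, 0.3, -0.5], 0.4], [[0, 0, 0], [0.2, 0.3, -0.5], 0.4], [[0, 0, 0], [0.2, 0.3, -0.5], 0.4]]}}

```text
clock: 30.08
eef_pos: [0.4674, 0.1748, 0.1777]
tool_rot: [-0.059, 3.141, -0.001]
ft_force: [0.3, 0.0, 0.6]
gripper_width: 0.0354
gripper_force: 0.0
```

Run:
```python
from meas import *
f=robot.grab_frame("wrist"); cv2.imwrite("pics/fin.png",f["image"][...,::-1])
P=cloud(f); img=f["image"]
for c,ce,a,p in comps(f):
    m=np.median(p,0)
    if a>80: print(c,ce.round(0),a,m.round(4))
# rest yokes (coloured pts z .035-.0585, off the rod axis) vs cap along the groove
d=np.array([np.cos(.0365),np.sin(.0365)]); n=np.array([-d[1],d[0]])
for c,m in masks(img).items():
    p=P[m]; p=p[(p[:,1]>.07)&(p[:,1]<.32)]
    cap=p[(p[:,0]<.45)&(p[:,2]>.045)]; c0=np.median(cap[:,:2],0)
    q=(p[:,:2]-c0)@np.c_[d,n]; z=p[:,2]
    y=(np.abs(q[:,1])>.011)&(np.abs(q[:,1])<.025)&(z>.05)&(z<.066)
    b=(np.abs(q[:,1])<.005)&(z>.055)&(q[:,0]>.03)
    near,far=q[y&(q[:,0]<.075),0],q[y&(q[:,0]>.075),0]
    print(c,"cap",c0.round(4),"yokes",np.median(near).round(4),np.median(far).round(4),"mid",((np.median(near)+np.median(far))/2).round(4),"band",np.percentile(q[b,0],[1,99]).round(4),np.median(p[b,2]).round(4))
```

```text
red [ 79. 200.] 2270 [0.4452 0.0064 0.0653]
red [302. 195.] 494 [0.4377 0.1596 0.0591]
red [307. 282.] 4535 [0.5138 0.1677 0.0191]
yellow [473. 197.] 362 [0.4344 0.2777 0.0597]
yellow [431. 231.] 142 [0.4714 0.2643 0.0184]
yellow [424. 282.] 932 [0.517  0.2636 0.0183]
yellow [442. 261.] 163 [0.4834 0.2655 0.0562]
yellow [485. 260.] 161 [0.4814 0.2958 0.0564]
yellow [446. 288.] 114 [0.5182 0.2816 0.0187]
yellow [460. 299.] 909 [0.5123 0.2802 0.0597]
yellow [435. 335.] 82 [0.5461 0.2665 0.0572]
yellow [474. 335.] 115 [0.5451 0.2973 0.0553]
green [387. 199.] 443 [0.4382 0.2178 0.0594]
green [373. 270.] 2915 [0.5021 0.2103 0.0186]
green [358. 336.] 103 [0.5479 0.2048 0.0584]
blue [215. 197.] 382 [0.4411 0.0994 0.0596]
blue [234. 285.] 3728 [0.5187 0.1078 0.0194]
red cap [0.4375 0.1598] yokes 0.0482 0.1114 mid 0.0798 band [0.0581 0.1015] 0.06
yellow cap [0.4342 0.2774] yokes 0.0479 0.1114 mid 0.0796 band [0.0575 0.1002] 0.06
green cap [0.438  0.2177] yokes 0.0458 0.1092 mid 0.0775 band [0.0575 0.0712] 0.0601
blue cap [0.4407 0.0997] yokes 0.0476 0.1101 mid 0.0789 band [0.0584 0.1009] 0.0599
```

View pics/fin.png

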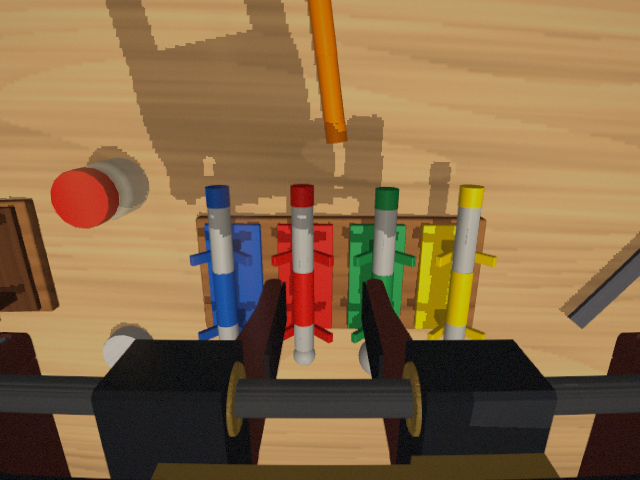

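All four punches lie in their own rests: blue (222,265), red (302,275), green (385,265), yellow (462,280). The rod tops read 60 mm, so they are seated. The bands are within 2 mm of the yoke middles, and the jar at (85,198) has not moved. Handing in.

```bash
python3 -c "
from station import robot; print(robot.sign_off())"
```

```text
the job is handed in; nothing more can be done
None
```

All four punches are seated in the rests of their own colours with bands centred to within about 2 mm, the jar stands where it was, and the job was handed in at about 30 s on the robot's clock; the hand-in returned no verdict.

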